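# Jack up the block press and hold the pressure

## Task

Put the printing block under pressure in the small bench press: slide the lever jack in from the open front of the press until its round saddle stands under the lift pad below the middle of the bed, then pump the jack's handle, full strokes down and up, until the bed has carried the block up against the felt of the upper platen. Finish still holding the handle pressed down firmly, because the ratchet alone lets the pressure go; leave the jack flat on the table and do not disturb the ink roller or the sanding block.

Things in the scene. Friction and masses are not known exactly. Their poses are not given: they have to be found in the camera images.
- press: Two-column bench press, screwed to the table (fixed), 130 x 216 x 220 mm. Origin on the table straight below the lift pad; z up, y along the crosshead; open front to -x, toward the robot. Feet (36 mm wide, 14 high, from x = -53 mm) and columns at y = +-88 mm, table free 140 mm between; a tie bar 14 mm high joins the feet behind x = +49 mm. Crosshead 58 mm deep, its top at z = 196 mm.
- press_bed (a joint): Rise (m) of the steel bed on the columns: 0 = down on its stops (start), 0.015 = the block meets the felt; it falls back if not carried. Mass about 0.6 kg. Bed plate 100 mm deep (x), 148 mm wide between the column bushes, 12 mm thick, underside 98 mm above the table when down; a thin dark line marks the middle of its front edge.
- lift_pad (a point): Centre of the flat lower face of the round lift pad under the middle of the bed, 90 mm above the table when the bed is down. A lip, 27 mm inner and 33 mm outer radius, hangs 4 mm below this face; the saddle must come up inside it.
- upper_platen: Fixed steel plate 104 x 140 x 17 mm under the crosshead, faced with grey felt below. Origin at the centre of the felt's underside, 147 mm above the table.
- printing_block: Wooden printing block, 45 x 70 x 22 mm, already lying on the middle of the bed, picture up, its top 15 mm below the felt. Origin at the centre of its underside. It need not be touched.
- jack: Loose grey ratchet lever jack, 1 kg, on slippery glides (friction 0.2). Origin on the table below the saddle, z up, +x to the nose, handle to -x. Base plate 64 mm wide, 8 mm high, from 34 mm ahead of the origin to 120 mm behind; side plates 36 mm over all, up to 67 mm high. Grip the rubber grip across and slide the jack flat over the table: it follows and turns with the grip.
- saddle (a point): Centre of the top of the jack's round saddle (32 mm across), 80 mm above the table when lowered, so it passes 6 mm below the pad's lip.
- handle_grip (a point): Middle of the black rubber grip (21 mm thick, 90 mm long) at the handle's end. Handle up: 154 mm behind the saddle axis, 109 mm above the table, rising 30 degrees to the rear; fully down: 167 mm behind, 31 mm up. It turns about a hinge along the jack's y, 54 mm behind the saddle axis and 52 mm up, radius 115 mm.
- handle (a joint): Handle angle (rad): 0 = upper stop, where a light spring (3 N at the grip) returns it; 0.70 = lower stop. Each full stroke, stop to stop, gains one ratchet tooth, one not past 0.62 down and 0.08 up may gain none. About 8 N at the grip lifts the bed. On the third stroke the block meets the felt near 0.53; 15 N down then presses it with some 25 N. Let go and it drops to the last tooth.
- ram (a joint): Rise (m) of the jack's ram with the saddle: 0 = lowered (start); the ratchet holds it in steps of about 0.0085. At 0.010 the saddle meets the lift pad, at 0.025 the block meets the felt.
- brayer: Ink roller with wooden handle, 193 x 98 x 38 mm, lying left of the press; leave it alone.
- ink_jar: Round ink jar, 55 mm wide, 57 mm high, standing left of the press, stuck fast to the table. Farther left (beyond y = 0.34 m) stands a fixed wooden paint box, its open lid reaching 311 mm above the table.
- sanding_block: Sanding block, wood with a dark sole, 40 x 60 x 30 mm, lying to the right of the jack; leave it alone.

How it is judged:
By the outcome, as a careful person would: the job done as asked, in the order asked, and still so for the second after the job is handed in, while the arm keeps its last pose, push and grip.
It also fails if it takes over 64 s, if anything falls off the work surface, if the arm or the gripper's body presses on something with over 40 N, if the wrist force passes 120 N, or if a joint passes its speed limit or range.

## Robot

A 7-joint arm with a two-finger parallel gripper is mounted at the origin on a cart in front of the work surface, level with it; the furniture and walls round the work are solid. World frame = base frame: x ahead of the robot, y to its left, z up, the work surface at z = 0. Lengths are in m, angles in rad, forces in N, time in s.
With the tool pointing down it reaches from about 0.425 to 0.875 m from the base axis. Payload 4.7 kg.
Tool frame: the origin (TCP) lies midway between the tips of the shut fingers; the grasp point (between the pads) lies ctrl.grasp_offset behind it (ctrl.grasp_offset is the distance from the TCP to the grasp point, in m); z points along the fingers, y is the line along which they close (so a half turn about z gives the same grasp; the last joint's range is limited). The gripper opens to 87 mm and grips with 3 to 60 N. Pads are 19 mm wide; open, the fingers measure 117 mm over their backs; the gripper's body (75 mm by 190 mm) begins 51 mm behind the grasp point.
Start: joints at [1.222, 0.321, -0.07, 1.45, 0.023, 1.371, -0.057], TCP at [0.231, -0.608, 0.185] pointing down, gripper open.
Joint ranges: [-2.86, 2.86], [-0.3, 2.09], [-1.38, 1.24], [0.06, 2.45], [-1.56, 4.7], [0.09, 2.05], [-2.69, 2.69]. Speed limits (rad/s): [2.57, 2.57, 3.14, 3.14, 3.14, 3.14, 3.14].

## Interface

Orientations are given as a rotation vector (axis times angle).
In Python, from bench import ctrl gives the robot as it stands. The module is installed in compiled form; this text tells all that it offers.
- The arm moves only by the tool jog_arm, never from a script. Its argument "moves" is one flat list of numbers, 7 for each row, row after row: the shift along the tool's x, y, z in units of 30 cm (1.0 is 30 cm), then the turn, a rotation vector about the tool's x, y, z in units of 60 degrees (1.0 is 60 degrees), then the gripper's target within -1 to 1 (fully open at 1, half-way at 0, shut at -1). In form: [x, y, z, wx, wy, wz, fingers, x, y, z, wx, wy, wz, fingers, ...]. A call has exactly 8 rows; each row is the pose to reach, as a shift and turn from the pose commanded when the call began, along the tool's axes at that moment; what a row does not reach only later rows make up. A row lasts 1/8 s, in which the tool goes at most 62.5 mm and 10.7 degrees, less where a joint would pass 70% of its speed; a pose out of reach is approached as far as the arm can. A call with a number of a shift or a turn outside -1 to 1 is refused whole. A call with a gripper value outside its range is refused whole. The fingers move at their own pace and stop on an object; "newtons" is the grip in N (left out, the last holds). Time passes only in rows, so rows that repeat a pose let the fingers close, or fill a call up. It gives the time, the measured TCP pose, the force, the opening and the grip force at its end, in the units of the state.
- ctrl.get_state(): the state, without advancing time (a new reading comes with each control period).
- ctrl.get_image(name): name is "scene" or "top" or "wrist"; returns a dict with "pixels" (400x640x3 uint8, red, green, blue), "fx", "fy", "cx", "cy" (pixels), "dist" ([k1, k2, p1, p2, k3] as OpenCV has them; the pictures are not rectified), "xyz" and "rotation" of the camera in the world; the wrist camera has in their place "tool_from_camera" (4x4, takes a point from camera to tool coordinates, whose origin is the TCP and whose axes are the flange's). Camera axes: x right, y up, looking along -z (the intrinsics and any distortion apply to the point x, -y, -z); pixel columns grow to the right and rows downward; lengths in m; the calibration is good to about 2 mm. A picture is of the moment at which its call begins: read the wrist's pose just before it. There is no depth.
- ctrl.close_job(): hands the job in; it is judged then, once.
The state is a dict: "time": time; "joint_positions": joint angles; "qd": joint speeds; "joint_torque": joint torques, N m; "position": TCP position; "tool_rot": TCP orientation; "ft_force": force on the tool from outside, world axes, zero at the start; "torque": the same for the moment, N m; "grip_width": opening from 0.0 (shut) to 1.0 (fully open); "grip_force": force on a finger pad.
Only numpy, scipy, OpenCV 4.12 (cv2) and the standard library are available. Lean on these libraries where they do the work, as an engineer would, in place of code of your own. Each camera call takes 0.05 s, during which the arm holds its last target. There are 200 camera calls.

## Working session

There is one attempt and no reset: what is moved stays moved. The work goes in short steps, Python scripts to look and compute and a tool call to move; the robot and the scene stay as the last step left them, time stands still between calls to the robot, and variables do not carry over. Pictures are saved under pics/ and viewed, at most 10 in all, crops included, and the job is handed in when it is done.

Besides the shell and the picture viewer there is one more tool, called after "Emit:" as name(argument=value, ...), one argument or row to a line, values as JSON. jog_arm: Moves the arm, as the interface text tells. Its arguments: {"type":"object","properties":{"moves":{"type":"array"},"newtons":{"type":"number"}},"required":["moves"]}

```bash
mkdir -p pics
cat > h.py <<'E'
import numpy as np, cv2
from bench import ctrl
from scipy.spatial.transform import Rotation as R
def grab(n,name):
    s=ctrl.get_state(); im=ctrl.get_image(n); cv2.imwrite(f'pics/{name}.png',im['pixels'][:,:,::-1]); return s,im
def cam(im,s=None):
    if 'tool_from_camera' in im:
        T=np.eye(4);T[:3,:3]=R.from_rotvec(s['tool_rot']).as_matrix();T[:3,3]=s['position'];T=T@np.array(im['tool_from_camera']);return T[:3,3],T[:3,:3]
    r=np.array(im['rotation'])
    r=R.from_rotvec(r).as_matrix() if r.size==3 else r
    return np.array(im['xyz']),r
def K(im): return np.array([[im['fx'],0,im['cx']],[0,im['fy'],im['cy']],[0,0,1.]]),np.array(im['dist'],float)
def ray(im,uv,s=None):
    p,r=cam(im,s);k,d=K(im);q=cv2.undistortPoints(np.array(uv,float).reshape(-1,1,2),k,d).reshape(-1,2)
    return p,np.c_[q[:,0],-q[:,1],-np.ones(len(q))]@r.T
def plane(im,uv,z,s=None):
    p,v=ray(im,uv,s);return p+v*((z-p[2])/v[:,2])[:,None]
def proj(im,P,s=None):
    p,r=cam(im,s);k,d=K(im);c=(np.array(P,float)-p)@r*[1,-1,-1];return cv2.projectPoints(c,np.zeros(3),np.zeros(3),k,d)[0].reshape(-1,2)
E
python3 - <<'E'
from h import *
for n in('scene','top'):
    s,im=grab(n,n+'0');print(n,im['xyz'],im['rotation'],im['fx'],im['dist'])
print(s,ctrl.grasp_offset)
E
```

```text
scene [-0.27919216  0.64395861  0.81573721] [ 0.55704449 -1.11475512 -2.03581198] 398.91686813346644 [-0.05374273  0.          0.          0.          0.        ]
top [ 0.43454905 -0.0574694   1.29864898] [ 0.1004334  -0.08195269 -1.55611668] 444.93570025149216 [-0.11415213  0.          0.          0.          0.        ]
{'time': 0.05, 'joint_positions': array([ 1.22210172,  0.32177922, -0.07006673,  1.45168149,  0.02259261,
        1.3707866 , -0.05689586]), 'qd': array([ 2.47331249e-06, -3.22903991e-04, -1.02186514e-03, -1.86662183e-05,
       -6.04245943e-04, -1.63275100e-03,  6.38026152e-04]), 'joint_torque': array([-2.81692683e-04, -4.92993021e+01, -4.06710422e-01, -3.13702583e+01,
       -6.44582184e-02,  3.98386095e-02,  8.31389502e-05]), 'position': array([ 0.23039811, -0.60713041,  0.1838866 ]), 'tool_rot': array([-3.08825489e+00, -5.66453538e-01,  6.78679017e-04]), 'ft_force': array([ 0.02511801, -0.29664649, -0.93262985]), 'torque': array([-1.61693995e-02, -5.30156188e-05,  3.14104652e-03]), 'grip_force': 0.0, 'grip_width': 0.9954618405497082} 0.0187
```

View pics/scene0.png

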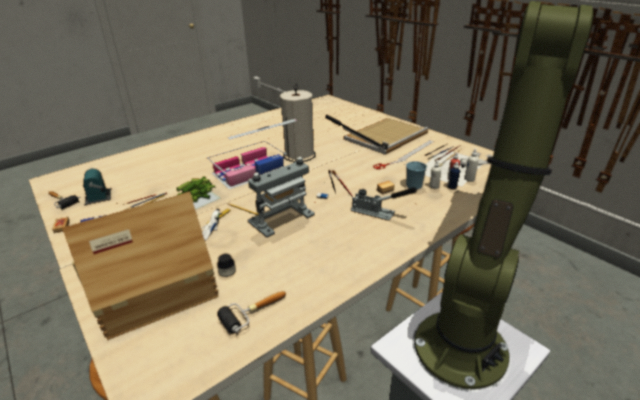

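View pics/top0.png

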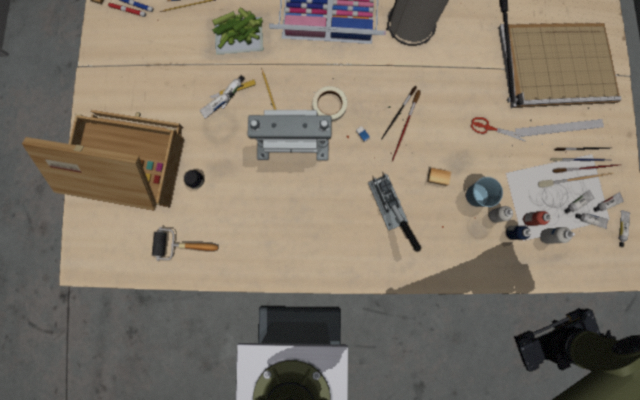

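The overview shows the press at top px (290,130) and the jack running from (383,180) to its grip at (411,238). The sanding block is at (438,176), the brayer at (185,243) and the jar at (194,178). Next I'll enlarge the middle.

Run:
```python
from h import *
s,im=grab('top','top1')
a=im['pixels'][90:270,225:465,::-1]
cv2.imwrite('pics/top1c.png',cv2.resize(a,None,fx=3.3,fy=3.3,interpolation=cv2.INTER_CUBIC))
```

```text
(no output)
```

View pics/top1c.png

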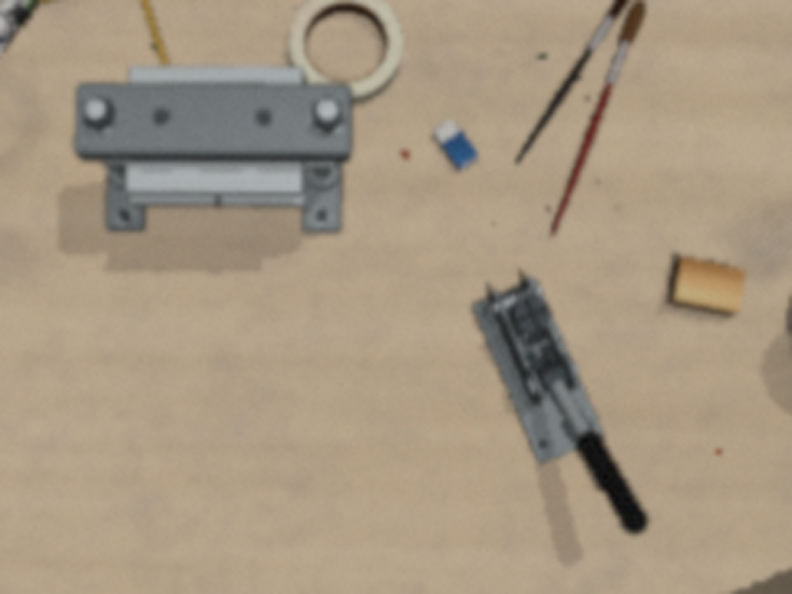

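Run:
```python
from h import *
s,im=grab('top','top2')
P=lambda l,z:plane(im,np.array(l)/3.3+[225,90],z)[:,:2].round(4)
c=P([(76,85),(349,85),(349,158),(76,158)],.196);print('crosshead',c.tolist(),c.mean(0))
f=P([(106,229),(145,229),(303,229),(342,229)],.014);print('feet',f.tolist())
print('bed front',P([(218,200)],.104))
b=P([(474,304),(542,462),(603,432)],.008);print('base',b.tolist())
mid=(b[1]+b[2])/2; d=(b[0]-b[1]);d/=np.linalg.norm(d);print('len',np.linalg.norm(b[0]-b[1]),np.linalg.norm(b[1]-b[2]),'yaw',np.degrees(np.arctan2(d[1],d[0])),'org',mid+.12*d)
g=P([(612,482)],.109+.005);print('grip',g)
a=im['pixels'].astype(int);m=(a.max(2)<45).astype(np.uint8);m[:200]=0;m[260:]=0;m[:,:395]=0;m[:,430:]=0
ys,xs=np.nonzero(m);print(len(xs),xs.min(),xs.max(),ys.min(),ys.max())
rr=cv2.minAreaRect(np.c_[xs,ys].astype(np.float32));print(rr,plane(im,[rr[0]],.112))
o=(mid+.12*d);print('pred grip',o-.154*d, 'saddle px',proj(im,[[*o,.08]])*1, )
```

```text
crosshead [[0.7657, 0.1152], [0.7674, -0.0969], [0.7093, -0.0973], [0.7074, 0.1133]] [0.73745  0.008575]
feet [[0.6876, 0.1124], [0.688, 0.0775], [0.6895, -0.0633], [0.6899, -0.098]]
bed front [[0.6953 0.0079]]
base [[0.6248, -0.2161], [0.4852, -0.2759], [0.5122, -0.3302]]
len 0.1518690225161142 0.060642311961204114 yaw 23.18868289148979 org [ 0.60900558 -0.25579876]
grip [[ 0.4655 -0.3147]]
184 400 419 221 250
((409.92645263671875, 235.54409790039062), (32.413230895996094, 6.173949241638184), 59.03623962402344) [[ 0.46688284 -0.3137704   0.112     ]]
pred grip [ 0.46744675 -0.31643785] saddle px [[386.11582761 184.18434559]]
```

```bash
cat >> h.py <<'E'
def goto(p,yaw,pitch=0,show=True):
    """last-row numbers to bring TCP to p, tool down, tool x at world yaw (deg), pitch about tool y (deg)"""
    s=ctrl.get_state();A=R.from_rotvec(s['tool_rot'])
    B=R.from_euler('z',yaw,degrees=True)*R.from_euler('x',180,degrees=True)*R.from_euler('y',pitch,degrees=True)
    d=A.inv().apply(np.array(p)-s['position'])/.3;w=(A.inv()*B).as_rotvec()/np.radians(60)
    return d.round(3).tolist()+w.round(3).tolist()
E
python3 - <<'E'
from h import *
print(goto([.467,-.315,.19],23.2))
E
```

```text
[1.083, -0.631, -0.018, -0.001, 0.0, -0.04]
```

Emit:
jog_arm(
  moves=[0.08,-0.05,0,0,0,0,1,0.2,-0.12,0,0,0,0,1,0.34,-0.2,0,0,0,0,1,0.48,-0.28,0,0,0,0,1,0.62,-0.36,0,0,0,-0.01,1,0.76,-0.44,0,0,0,-0.02,1,0.88,-0.51,0,0,0,-0.03,1,0.96,-0.56,-0.01,0,0,-0.04,1],
  newtons=40,
)

```text
time: 1.2
position: [0.4416, -0.346, 0.1877]
tool_rot: [-3.076, -0.636, 0.0]
ft_force: [-0.5, -0.4, -0.3]
grip_width: 1.0
grip_force: 0.0
```

Run:
```python
from h import *
s,im=grab('wrist','w0');print(s['position'],goto([.467,-.315,.19],23.2))
print(proj(im,[[.467,-.315,.109],[.609,-.256,.08]],s))
```

```text
[ 0.44157355 -0.34599433  0.18769992] [0.105, -0.054, -0.005, -0.001, -0.003, 0.007]
[[295.40336164 150.91516137]
 [297.3301636  -47.29430837]]
```

View pics/w0.png

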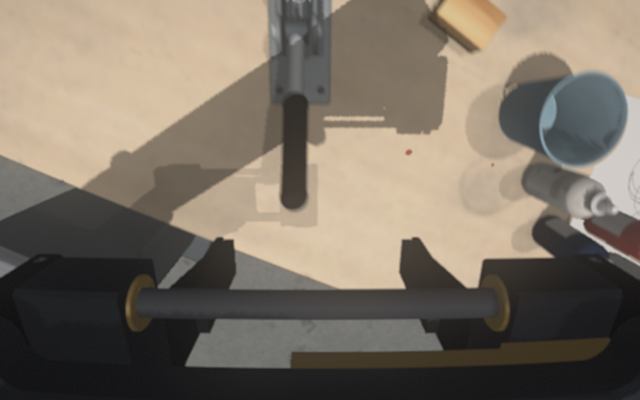

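The wrist view shows the grip from px (295,95) to (293,205). Its middle is about 1 px from the prediction, so I'll go down and grip.

Emit:
jog_arm(
  moves=[0.05,-0.03,0,0,0,0,1,0.105,-0.055,0,0,0,0.01,1,0.105,-0.055,0.08,0,0,0.01,1,0.105,-0.055,0.17,0,0,0.01,1,0.105,-0.055,0.26,0,0,0.01,1,0.105,-0.055,0.325,0,0,0.01,1,0.105,-0.055,0.325,0,0,0.01,1,0.105,-0.055,0.325,0,0,0.01,-1],
)

```text
time: 2.25
position: [0.463, -0.3215, 0.0912]
tool_rot: [3.08, 0.614, 0.001]
ft_force: [0.9, 0.4, 0.6]
grip_width: 0.949
grip_force: 0.0
```

Emit:
jog_arm(
  moves=[0,0,0,0,0,0,-1,0,0,0,0,0,0,-1,0,0,0,0,0,0,-1,0,0,0,0,0,0,-1,0,0,0,0,0,0,-1,0,0,0,0,0,0,-1,0,0,0,0,0,0,-1,0,0,0,0,0,0,-1],
)

```text
time: 3.25
position: [0.4628, -0.3207, 0.0904]
tool_rot: [-3.081, -0.615, 0.0]
ft_force: [0.1, 1.5, -0.0]
grip_width: 0.062
grip_force: 0.4
```

Run:
```python
from h import *
s=ctrl.get_state();print(s['position'],goto([.466,.007,s['position'][2]],0.6))
```

```text
[ 0.46276652 -0.32069382  0.09043395] [0.429, -1.004, 0.0, -0.0, 0.0, 0.366]
```

Run:
```python
from h import *
s,im=grab('wrist','w1');print(s['grip_width'],s['grip_force'],s['ft_force'])
s,im2=grab('scene','s1')
a=cv2.resize(im2['pixels'][150:260,320:500,::-1],(655,400),interpolation=cv2.INTER_CUBIC)
cv2.imwrite('pics/c1.png',np.vstack([cv2.resize(im['pixels'][:,:,::-1],(400,250)),cv2.resize(a,(400,244))]))
```

```text
0.06239656320220004 0.37885095924139023 [ 0.05115729  1.46163575 -0.00161187]
```

View pics/c1.png

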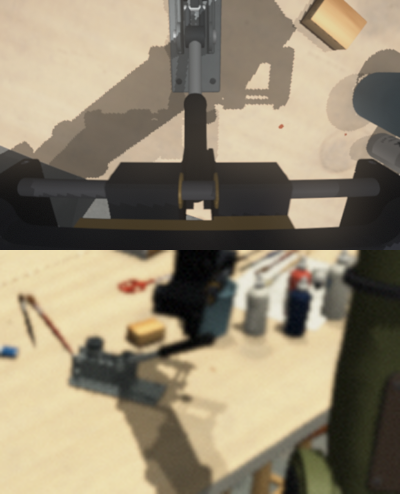

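The wrist view has the handle running into the finger gap at (197,160), but a 5 mm opening doesn't fit a 21 mm grip. I'll look closer.

Run:
```python
from h import *
a=cv2.imread('pics/w1.png')[130:400,220:420]
a=cv2.convertScaleAbs(a,alpha=2.2,beta=20)
cv2.imwrite('pics/c2.png',cv2.resize(a,None,fx=2.2,fy=2.2,interpolation=cv2.INTER_CUBIC))
```

```text
(no output)
```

View pics/c2.png

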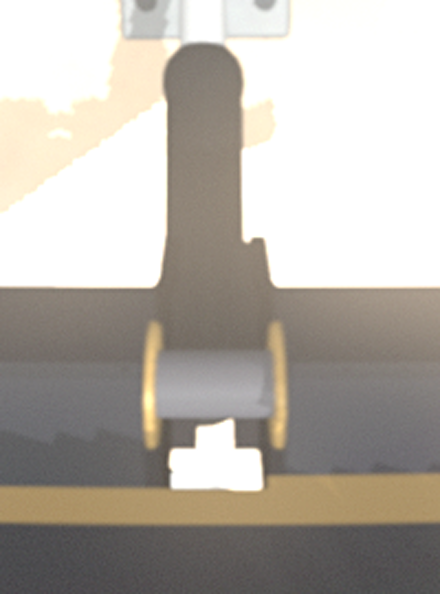

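Run:
```python
from h import *
s,im=grab('wrist','w2');t=s['position'];print(t,s['grip_width'])
d=np.array([np.cos(np.radians(23.2)),np.sin(np.radians(23.2))])
o=np.array([.609,-.256])
for r in(.115-.045,.115,.16):
    print(r,proj(im,[[*(o-(.054+r*.866)*d),.052+r*.5]],s))
A=R.from_rotvec(s['tool_rot'])
print(proj(im,[A.apply([x,0,z])+t for x,z in((0,0),(0,-.0187),(.0095,0),(.0095,-.0187))],s))
print(np.array(im['tool_from_camera']).round(3))
```

```text
[ 0.46290392 -0.32058284  0.0905121 ] 0.027304367582962757
0.07 [[314.10514819 157.00314307]]
0.115 [[314.65512875 232.11937213]]
0.16 [[315.27817484 314.13949287]]
[[317.92372123 229.0350875 ]
 [317.94491652 241.69599379]
 [317.92367569 214.8586899 ]
 [317.94533363 226.4314907 ]]
[[-0.001  0.953  0.304  0.084]
 [ 1.     0.     0.001 -0.   ]
 [ 0.001  0.304 -0.953 -0.199]
 [ 0.     0.     0.     1.   ]]
```

Run:
```python
from h import *
s,im=grab('scene','s3');print(s['time'],s['grip_width'],s['grip_force'])
f=lambda a:cv2.resize(cv2.convertScaleAbs(a,alpha=1.7,beta=15),None,fx=4.2,fy=4.2,interpolation=cv2.INTER_CUBIC)
a=cv2.imread('pics/scene0.png')[160:230,340:432];b=cv2.imread('pics/s3.png')[160:230,340:432]
w=cv2.convertScaleAbs(cv2.imread('pics/w2.png')[120:400,180:460],alpha=2.4,beta=20)
L=np.vstack([f(a),f(b)]);w=cv2.resize(w,None,fx=1.45,fy=1.45)
c=np.zeros((max(L.shape[0],w.shape[0]),L.shape[1]+w.shape[1],3),np.uint8);c[:L.shape[0],:L.shape[1]]=L;c[:w.shape[0],L.shape[1]:]=w
print(c.shape);cv2.imwrite('pics/c3.png',c)
```

```text
3.4 0.015419491517619167 0.39899222721643923
(588, 792, 3)
```

View pics/c3.png

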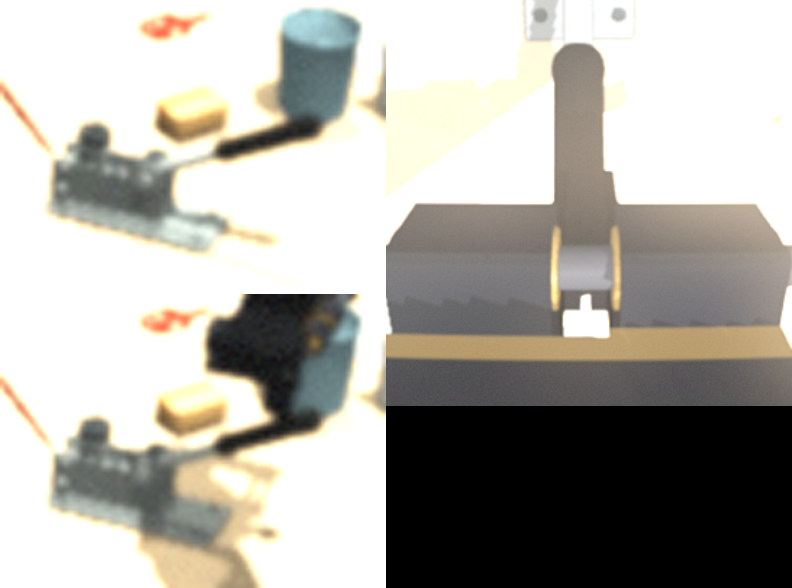

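Run:
```python
from h import *
s,im=grab('scene','s4');t=s['position']
d=np.array([np.cos(np.radians(23.2)),np.sin(np.radians(23.2))]);o=np.array([.609,-.256])
c=lambda p:((p-[340,160])*4.2+[0,294]).round().tolist()
for r in(.07,.115,.16): print(r,c(proj(im,[[*(o-(.054+r*.866)*d),.052+r*.5]])))
A=R.from_rotvec(s['tool_rot']);print('tcp,grasp',c(proj(im,[A.apply([0,0,z])+t for z in(0,-.0187,-.05)])))
# triangulate grip ends: scene (now) x w0
import json
print(s['position'],s['tool_rot'])
_,it=grab('top','t4')
a=plane(it,np.array([[588,440],[635,522]])/3.3+[225,90],.1)
pt,vt=ray(it,np.array([[588,440],[635,522]])/3.3+[225,90]);ps,vs=ray(im,[[391.9,196],[415.7,188.8]])
for i in(0,1):
    M=np.c_[vt[i],-vs[i]];k=np.linalg.lstsq(M,ps-pt,rcond=None)[0];print(pt+vt[i]*k[0],ps+vs[i]*k[1])
```

```text
0.07 [[217.0, 443.0]]
0.115 [[264.0, 430.0]]
0.16 [[313.0, 417.0]]
tcp,grasp [[270.0, 451.0], [272.0, 431.0], [276.0, 398.0]]
[ 0.46293902 -0.32062703  0.09056122] [-3.08061812e+00 -6.15616907e-01 -3.59810311e-04]
[ 0.50069828 -0.30095012  0.08666629] [ 0.50170788 -0.30001188  0.08653291]
[ 0.43345292 -0.32862801  0.13376174] [ 0.42846123 -0.33294816  0.13477207]
```

Run:
```python
from h import *
s,im=grab('scene','s5');t=s['position']
a=cv2.imread('pics/scene0.png').astype(int);b=im['pixels'][:,:,::-1].astype(int)
m=(b.max(2)<60)
for y in range(168,204): print(y,''.join(('#' if m[y,x] else '+' if abs(a[y,x]-b[y,x]).sum()>60 else '.') for x in range(380,440)))
A=R.from_rotvec(s['tool_rot']);print('tcp,grasp',proj(im,[A.apply([x,0,z])+t for z in(0,-.0187,-.05) for x in (-.01,.01)]))
sw,iw=grab('wrist','w5');print(iw['fx'],iw['cx'],iw['cy'],s['grip_width'])
```

```text
168 ........++##############################+...................
169 ........++#############################+....................
170 ........++#############################+....................
171 ........+##############################.....................
172 ........+###############################....................
173 ........++#################################.................
174 ........++############################..##..................
175 ........++#############################.....................
176 ........++########################.#........................
177 ........++#########################.........................
178 ........+++++####################.#.........................
179 .........+++++++++###############...........................
180 .............++++++++############...........................
181 ..................++++###########...........................
182 .....................++##########...........................
183 ......................+#########............................
184 ......................+#########........................
[... 801 characters left out ...]
####............................................
198 ++++++++++++++++++..........................................
199 ++++++++++++++++++++++......................................
200 .++++++++++++++++++++++++...................................
201 #++++++++++++++++++++++++++.................................
202 #+++++++++++..++++++++++++++................................
203 #+++++++++++......++++++++++................................
tcp,grasp [[407.13153977 197.92899869]
 [401.59454076 196.63343969]
 [407.62165735 193.29769725]
 [402.04231594 192.0189844 ]
 [408.4549028  185.39627556]
 [402.80345019 184.14724072]]
343.58103046107306 317.3014671397083 197.57244034062236 0.007356433498821527
```

The measurements disagree with a full-length finger. In both views the fingertips end about 35 mm behind the reported TCP, so they shut just above the grip. I'll open, go lower and regrip.

Emit:
jog_arm(
  moves=[0,0,-0.03,0,0,0,1,0.01,0,-0.05,0,0,0,1,0.02,-0.006,-0.05,0,0,0,1,0.02,-0.006,-0.05,0,0,0,1,0.02,-0.006,-0.05,0,0,0,1,0.02,-0.006,-0.05,0,0,0,1,0.02,-0.006,-0.05,0,0,0,1,0.02,-0.006,-0.05,0,0,0,1],
)

```text
time: 4.65
position: [0.4676, -0.317, 0.1054]
tool_rot: [3.081, 0.615, -0.0]
ft_force: [-0.1, 0.4, 0.2]
grip_width: 0.832
grip_force: 0.0
```

Run:
```python
from h import *
s,im=grab('wrist','w6');print(s['position'],s['grip_width'],s['ft_force'])
s2,i2=grab('scene','s6')
w=cv2.convertScaleAbs(im['pixels'][130:400,130:510,::-1],alpha=2,beta=20)
b=cv2.resize(cv2.convertScaleAbs(i2['pixels'][140:210,370:450,::-1],alpha=1.7,beta=15),(380,330),interpolation=cv2.INTER_CUBIC)
cv2.imwrite('pics/c6.png',np.vstack([w,b]))
```

```text
[ 0.46756289 -0.31696112  0.10543102] 0.8320934795259732 [-0.1242765   0.4197638   0.16889855]
```

View pics/c6.png

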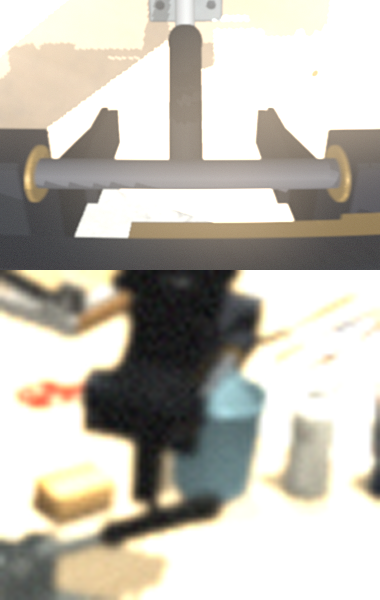

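Run:
```python
from h import *
s,im=grab('scene','s7');t=s['position'];A=R.from_rotvec(s['tool_rot'])
for z in(0,-.02,-.03,-.04,-.05): print(z,proj(im,[A.apply([0,-.044,z])+t]))
```

```text
0 [[398.88259717 199.42356815]]
-0.02 [[399.35554025 194.34598826]]
-0.03 [[399.59428227 191.77717219]]
-0.04 [[399.83455183 189.1880687 ]]
-0.05 [[400.07635934 186.5784727 ]]
```

Measured directly, the open finger's tip sits about 40 mm behind the reported TCP. I'll treat the tool as about 33 mm shorter and grip at TCP z ≈ 0.058.

Emit:
jog_arm(
  moves=[0,0,0.04,0,0,0,1,0,0,0.08,0,0,0,1,0,0,0.12,0,0,0,1,0,0,0.158,0,0,0,1,0,0,0.158,0,0,0,0.5,0,0,0.158,0,0,0,-1,0,0,0.158,0,0,0,-1,0,0,0.158,0,0,0,-1],
)

```text
time: 5.8
position: [0.4679, -0.3171, 0.0585]
tool_rot: [3.08, 0.615, 0.001]
ft_force: [0.2, -0.3, 1.1]
grip_width: 0.634
grip_force: 0.0
```

Emit:
jog_arm(
  moves=[0,0,0,0,0,0,-1,0,0,0,0,0,0,-1,0,0,0,0,0,0,-1,0,0,0,0,0,0,-1,0,0,0,0,0,0,-1,0,0,0,0,0,0,-1,0,0,0,0,0,0,-1,0,0,0,0,0,0,-1],
)

```text
time: 6.8
position: [0.4675, -0.3168, 0.058]
tool_rot: [-3.081, -0.615, 0.0]
ft_force: [-1.8, 0.7, 1.4]
grip_width: 0.229
grip_force: 40.0
```

Run:
```python
from h import *
s=ctrl.get_state();print(s['position'],s['ft_force'],s['grip_width'],s['grip_force'],goto([.466,.007,s['position'][2]],0.6))
```

```text
[ 0.46747946 -0.3168384   0.05803425] [-1.84534129  0.725423    1.44750376] 0.22888850881042577 40.02870326974744 [0.41, -0.999, 0.0, -0.0, 0.0, 0.367]
```

Emit:
jog_arm(
  moves=[0.01,-0.03,0,0,0,0.01,-1,0.03,-0.08,0,0,0,0.03,-1,0.06,-0.15,0,0,0,0.055,-1,0.09,-0.22,0,0,0,0.08,-1,0.12,-0.29,0,0,0,0.105,-1,0.15,-0.36,0,0,0,0.13,-1,0.175,-0.42,0,0,0,0.155,-1,0.2,-0.48,0,0,0,0.175,-1],
)

```text
time: 7.8
position: [0.4677, -0.1625, 0.0583]
tool_rot: [3.122, 0.323, 0.002]
ft_force: [0.1, -4.4, -0.8]
grip_width: 0.231
grip_force: 40.4
```

Run:
```python
from h import *
s=ctrl.get_state();print(s['position'],s['ft_force'],s['grip_width'],s['grip_force'],goto([.466,.007,.058],0.6))
```

```text
[ 0.46768264 -0.16247174  0.05830241] [ 0.10539072 -4.41093139 -0.82318397] 0.23107305045185125 40.42489214531088 [0.11, -0.554, -0.001, 0.003, -0.001, 0.187]
```

Emit:
jog_arm(
  moves=[0.015,-0.07,0,0,0,0.025,-1,0.03,-0.14,0,0,0,0.05,-1,0.045,-0.22,0,0,0,0.08,-1,0.06,-0.3,0,0,0,0.105,-1,0.075,-0.38,0,0,0,0.13,-1,0.09,-0.45,0,0,0,0.155,-1,0.1,-0.5,0,0,0,0.175,-1,0.107,-0.535,0,0,0,0.187,-1],
)

```text
time: 8.8
position: [0.4653, 0.0022, 0.0581]
tool_rot: [3.14, 0.021, 0.001]
ft_force: [0.2, -4.2, 0.0]
grip_width: 0.233
grip_force: 40.2
```

Emit:
jog_arm(
  moves=[0,0,0,0,0,0,-1,0,0,0,0,0,0,-1,0,0,0,0,0,0,-1,0,0,0,0,0,0,-1,0,0,0,0,0,0,-1,0,0,0,0,0,0,-1,0,0,0,0,0,0,-1,0,0,0,0,0,0,-1],
)

```text
time: 9.8
position: [0.4654, 0.0028, 0.058]
tool_rot: [-3.141, -0.024, 0.0]
ft_force: [-1.1, 1.3, 0.4]
grip_width: 0.229
grip_force: 40.0
```

Run:
```python
from h import *
s,im=grab('top','t8');print(s['position'],s['ft_force'],s['grip_width'],s['grip_force'],goto([.466,.007,.058],0.6))
a=im['pixels'][90:270,200:380,::-1]
w,iw=grab('wrist','w8')
c=np.vstack([cv2.resize(a,(360,360),interpolation=cv2.INTER_CUBIC),cv2.resize(iw['pixels'][:,:,::-1],(360,225))])
cv2.imwrite('pics/c8.png',c)
```

```text
[0.4654164  0.00284596 0.05800892] [-1.07638744  1.28330938  0.44449013] 0.2293116478393319 39.968335032463074 [0.002, -0.014, 0.0, -0.0, 0.0, 0.004]
```

View pics/c8.png

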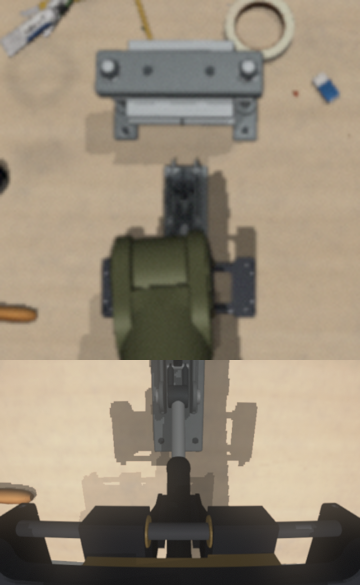

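The jack followed in line with the press. Its base spans crop columns 165–207 with the nose at row ~166, and the press feet and bed line (183,121) are straight ahead. Next I'll measure the jack.

Run:
```python
from h import *
s,im=grab('top','t9')
P=lambda l,z:plane(im,np.array(l)/2+[200,90],z)[:,:2].round(4).tolist()
print('base front L,R',P([(165,167),(207,167)],.008))
g=cv2.cvtColor(im['pixels'],cv2.COLOR_RGB2GRAY)
for y in(172,176,180,184,188,192,196): print(y,g[y,276:312].tolist())
s,iw=grab('wrist','w9');gw=cv2.cvtColor(iw['pixels'],cv2.COLOR_RGB2GRAY)
for y in(20,60,100,130,150): print(y,gw[y,250:380:3].tolist())
o=np.array([.6195,.0035]);print(proj(iw,[[.6195-.12,.0035+q,.008] for q in(.032,-.032)],s),proj(im,[[.6535,.0035+q,.008] for q in(.032,-.032)]))
```

```text
base front L,R [[0.6473, 0.0371], [0.648, -0.0247]]
172 [157, 157, 158, 156, 159, 151, 131, 118, 111, 103, 99, 90, 89, 98, 103, 102, 104, 107, 106, 102, 97, 98, 83, 74, 94, 118, 131, 144, 155, 162, 165, 163, 164, 165, 164, 166]
176 [168, 166, 168, 166, 159, 140, 122, 109, 101, 95, 98, 104, 92, 78, 68, 58, 64, 72, 74, 72, 81, 94, 94, 90, 91, 105, 114, 112, 135, 147, 139, 125, 112, 102, 113, 144]
180 [165, 168, 168, 167, 161, 135, 91, 56, 46, 47, 54, 56, 51, 52, 52, 46, 47, 50, 51, 51, 55, 51, 48, 56, 66, 70, 72, 72, 85, 91, 92, 92, 93, 93, 94, 93]
184 [169, 170, 169, 168, 160, 127, 87, 62, 49, 43, 39, 34, 35, 38, 35, 26, 33, 38, 35, 33, 34, 50, 51, 56, 58, 63, 72, 73, 85, 90, 93, 91, 92, 93, 93, 93]
188 [170, 169, 170, 168, 161, 126, 79, 53, 49, 47, 51, 47, 46, 45, 37, 33, 23, 34, 45, 47, 50, 56, 51, 54, 59, 64, 69, 74, 87, 93, 95, 94, 93, 93, 96, 96]
192 [171, 172, 172, 171, 159, 125, 80, 56, 48, 48, 55, 48, 38, 36, 45, 55, 63, 52, 46, 38, 44, 51, 49, 54, 60, 65, 72, 74, 87, 94, 96, 97, 96, 96, 94, 95]
196 [169, 166, 168, 167, 160, 124, 85, 62, 50, 50, 49, 44, 37, 38, 39, 46, 43, 38,
[... 485 characters left out ...]
6, 126, 126, 125, 101, 91, 80, 80, 79, 78, 80, 78, 78, 78, 78, 80, 95, 104, 111, 114, 115, 110, 101, 80, 75, 79, 89, 96, 97, 97, 96, 99, 97, 96, 97, 119, 119, 119, 120, 121, 121]
130 [124, 123, 125, 125, 126, 125, 123, 114, 87, 98, 98, 97, 97, 83, 79, 79, 80, 79, 79, 96, 104, 110, 115, 115, 111, 103, 90, 96, 96, 97, 97, 98, 97, 97, 97, 97, 93, 112, 124, 124, 124, 123, 123, 124]
150 [127, 127, 127, 127, 127, 128, 126, 127, 97, 98, 98, 95, 89, 80, 80, 79, 78, 77, 80, 98, 105, 111, 116, 117, 113, 104, 90, 97, 96, 96, 95, 96, 96, 96, 97, 97, 90, 120, 124, 122, 122, 123, 123, 123]
[[274.36132269 158.85434634]
 [361.12960209 160.12703305]] [[283.0749238  171.4413372 ]
 [304.81648731 171.67981713]]
```

Emit:
jog_arm(
  moves=[0.03,-0.003,0,0,0,0,-1,0.09,-0.006,0,0,0,0,-1,0.16,-0.01,0,0,0,0,-1,0.23,-0.01,0,0,0,0,-1,0.3,-0.01,0,0,0,0,-1,0.36,-0.01,0,0,0,0,-1,0.4,-0.01,0,0,0,0,-1,0.41,-0.01,0,0,0,0,-1],
)

```text
time: 11.0
position: [0.5879, 0.007, 0.0579]
tool_rot: [3.141, 0.023, -0.004]
ft_force: [-5.4, -0.5, 5.5]
grip_width: 0.232
grip_force: 40.0
```

Emit:
jog_arm(
  moves=[0,0,0,0,0,0,-1,0,0,0,0,0,0,-1,0,0,0,0,0,0,-1,0,0,0,0,0,0,-1,0,0,0,0,0,0,-1,0,0,0,0,0,0,-1,0,0,0,0,0,0,-1,0,0,0,0,0,0,-1],
)

```text
time: 12.0
position: [0.5885, 0.0074, 0.058]
tool_rot: [3.141, 0.024, 0.0]
ft_force: [0.3, -1.7, 0.4]
grip_width: 0.231
grip_force: 40.0
```

Run:
```python
from h import *
s,iw=grab('wrist','w10');print(s['position'],s['ft_force'],s['grip_width'],goto([.588,.0065,.058],0.6))
# handle arc: grip displacement in units for handle angle q
for q in(0,.1,.2,.3,.4,.5,.6,.7,.72):
    th=.5236-q;print(q,round((.115*(np.cos(.5236)-np.cos(th)))/.3,3),round(.115*(.5-np.sin(th))/.3,3))
gw=cv2.cvtColor(iw['pixels'],cv2.COLOR_RGB2GRAY)
x=s['position'][0]+.154;y=s['position'][1]
print(proj(iw,[[x-.12,y+q,.008] for q in(.032,-.032)],s))
for r in(90,130,150):print(r,gw[r,250:380:3].tolist())
```

```text
[0.58852516 0.00737852 0.05804232] [ 0.33344505 -1.662658    0.42050578] 0.23093749033875915 [-0.002, 0.003, 0.0, 0.0, -0.0, 0.004]
0 0.0 -0.0
0.1 -0.017 0.034
0.2 -0.031 0.07
0.3 -0.042 0.107
0.4 -0.048 0.144
0.5 -0.051 0.183
0.6 -0.05 0.221
0.7 -0.045 0.259
0.72 -0.044 0.266
[[275.290495   159.01571438]
 [362.03153907 160.2638579 ]]
90 [136, 134, 117, 102, 102, 101, 101, 91, 78, 81, 80, 73, 65, 65, 60, 58, 79, 79, 79, 86, 89, 91, 92, 92, 88, 82, 75, 78, 78, 66, 57, 63, 63, 66, 76, 78, 78, 74, 98, 97, 97, 98, 98, 98]
130 [130, 130, 131, 130, 129, 130, 130, 124, 88, 101, 101, 101, 100, 95, 81, 81, 81, 81, 81, 99, 109, 113, 119, 120, 116, 107, 95, 99, 99, 99, 100, 100, 100, 101, 100, 101, 98, 105, 128, 127, 127, 126, 126, 127]
150 [129, 130, 130, 131, 131, 131, 130, 130, 102, 101, 102, 100, 99, 82, 82, 81, 81, 80, 83, 100, 109, 114, 120, 121, 117, 109, 95, 101, 101, 100, 99, 99, 94, 99, 100, 101, 96, 115, 127, 127, 126, 127, 128, 128]
```

Emit:
jog_arm(
  moves=[-0.013,0,0.026,0,0,0,-1,-0.031,0,0.07,0,0,0,-1,-0.043,0,0.115,0,0,0,-1,-0.05,0,0.165,0,0,0,-1,-0.05,0,0.215,0,0,0,-1,-0.046,0,0.25,0,0,0,-1,-0.044,0,0.264,0,0,0,-1,-0.044,0,0.266,0,0,0,-1],
  newtons=30,
)

```text
time: 13.05
position: [0.5756, 0.0072, -0.0208]
tool_rot: [3.141, 0.024, 0.001]
ft_force: [-3.2, -1.3, 9.6]
grip_width: 0.231
grip_force: 30.0
```

Run:
```python
from h import *
s=ctrl.get_state();print(s['position'],s['ft_force'],s['torque'],s['grip_width'],s['joint_positions'].round(2))
grab('top','t11');grab('wrist','w11');grab('scene','s11')
```

```text
[ 0.5756454   0.00719993 -0.02083379] [-3.15791607 -1.26252984  9.63397461] [-0.44183093  0.48717976  0.04193105] 0.2310283209991081 [ 0.37  0.4  -0.51  1.84  0.23  0.96 -1.79]
```

Emit:
jog_arm(
  moves=[-0.004,0,-0.03,0,0,0,-1,-0.007,0,-0.08,0,0,0,-1,-0.003,0,-0.13,0,0,0,-1,0.008,0,-0.18,0,0,0,-1,0.022,0,-0.22,0,0,0,-1,0.036,0,-0.25,0,0,0,-1,0.044,0,-0.266,0,0,0,-1,0.044,0,-0.267,0,0,0,-1],
)

```text
time: 14.2
position: [0.5872, 0.0077, 0.0572]
tool_rot: [-3.141, -0.024, 0.005]
ft_force: [1.6, 0.6, -5.3]
grip_width: 0.232
grip_force: 30.0
```

Run:
```python
from h import *
s=ctrl.get_state();print(s['position'],s['ft_force'],s['torque'],s['grip_width'])
s,im=grab('scene','s12');g=cv2.imread('pics/s7.png').astype(int)
s,iw=grab('wrist','w12')
a=cv2.resize(im['pixels'][145:245,235:340,::-1],(525,500),interpolation=cv2.INTER_CUBIC)
b=cv2.resize(cv2.convertScaleAbs(iw['pixels'][0:260,190:450,::-1],alpha=1.8,beta=10),(270,270))
c=np.zeros((500,795,3),np.uint8);c[:,:525]=a;c[:270,525:]=b;cv2.imwrite('pics/c12.png',c)
```

```text
[0.5871521  0.00767783 0.05715996] [ 1.59630437  0.64762374 -5.32732527] [ 0.08324071 -0.04692097  0.03697815] 0.23220481096168555
```

Emit:
jog_arm(
  moves=[-0.013,0,0.026,0,0,0,-1,-0.031,0,0.07,0,0,0,-1,-0.043,0,0.115,0,0,0,-1,-0.05,0,0.165,0,0,0,-1,-0.05,0,0.215,0,0,0,-1,-0.046,0,0.25,0,0,0,-1,-0.044,0,0.266,0,0,0,-1,-0.044,0,0.268,0,0,0,-1],
)

```text
time: 15.3
position: [0.575, 0.0074, -0.021]
tool_rot: [3.141, 0.024, -0.0]
ft_force: [-5.0, -0.5, 9.5]
grip_width: 0.232
grip_force: 30.0
```

Run:
```python
from h import *
s=ctrl.get_state();print(s['position'],s['ft_force'],s['torque'],s['grip_width'])
s,im=grab('scene','s13')
a=cv2.resize(im['pixels'][145:245,235:340,::-1],(400,380),interpolation=cv2.INTER_CUBIC)
b=cv2.resize(cv2.imread('pics/s12.png')[145:245,235:340],(400,380),interpolation=cv2.INTER_CUBIC)
cv2.imwrite('pics/c13.png',np.hstack([b,a]))
```

```text
[ 0.5750329   0.0073676  -0.02102005] [-5.00359769 -0.5462362   9.52287156] [-0.04562565  0.86795343  0.00258944] 0.2315878877403303
```

View pics/c13.png

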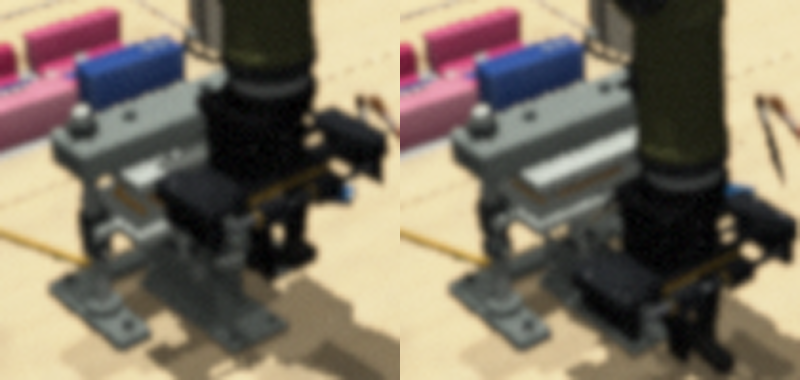

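Comparing the two views, the bed edge rose from crop row ~215 to ~205, so the saddle is carrying the bed. Now the second return and third stroke.

Emit:
jog_arm(
  moves=[-0.004,0,-0.03,0,0,0,-1,-0.007,0,-0.08,0,0,0,-1,-0.003,0,-0.13,0,0,0,-1,0.008,0,-0.18,0,0,0,-1,0.022,0,-0.22,0,0,0,-1,0.036,0,-0.25,0,0,0,-1,0.043,0,-0.265,0,0,0,-1,0.043,0,-0.266,0,0,0,-1],
)

```text
time: 16.35
position: [0.5868, 0.0075, 0.0569]
tool_rot: [3.141, 0.024, -0.004]
ft_force: [0.9, -0.2, -5.6]
grip_width: 0.231
grip_force: 30.0
```

Run:
```python
from h import *
s,im=grab('scene','s14');print(s['position'],s['ft_force'],s['torque'],s['grip_width'])
# bed rise: vertical shift of the bed's left front patch versus start
a=cv2.imread('pics/scene0.png',0);s7=cv2.imread('pics/s7.png',0)
for n in('s7','s11','s12','s13','s14'):
    b=cv2.imread(f'pics/{n}.png',0)
    sh,r=cv2.phaseCorrelate(np.float32(a[190:206,262:275]),np.float32(b[190:206,262:275]));print(n,np.round(sh,2),round(r,2))
print(proj(im,[[.7,.07,.104],[.7,.07,.111],[.7,.07,.119]]))
```

```text
[0.58684997 0.00750295 0.05687649] [ 0.90003167 -0.19830905 -5.60813004] [ 0.08312884 -0.04722559  0.03458125] 0.23112049894463693
s7 [ 0.53 -0.03] 1.02
s11 [0.62 0.23] 1.05
s12 [0.47 0.  ] 1.0
s13 [0.85 0.63] 0.93
s14 [1.01 0.35] 0.9
[[272.39053015 206.65814794]
 [272.20557741 204.88541867]
 [271.99306433 202.8472926 ]]
```

Run:
```python
from h import *
s,im=grab('top','t14')
for n in('s12','s13','s14'):
    b=cv2.imread(f'pics/{n}.png',0); print(n,b[194:216,268:274].mean(1).round().astype(int).tolist())
for n in('top1','t14'):
    b=cv2.imread(f'pics/{n}.png',0); print(n,b[136:158,272:284].mean(1).round().astype(int).tolist())
```

```text
s12 [89, 75, 70, 71, 70, 69, 71, 73, 80, 91, 114, 136, 141, 131, 116, 106, 93, 80, 72, 64, 56, 54]
s13 [89, 73, 68, 70, 73, 79, 86, 104, 126, 136, 129, 126, 143, 163, 162, 136, 102, 81, 72, 64, 57, 54]
s14 [89, 73, 68, 67, 69, 74, 77, 86, 104, 131, 143, 134, 127, 138, 146, 129, 102, 82, 72, 65, 57, 55]
top1 [82, 60, 75, 116, 142, 155, 167, 172, 172, 171, 168, 153, 125, 124, 131, 117, 113, 130, 139, 142, 141, 142]
t14 [85, 62, 78, 113, 122, 115, 112, 103, 83, 63, 56, 58, 62, 66, 68, 70, 72, 74, 76, 77, 79, 83]
```

The bed edge in the scene profile went from row 206 to 204 and holds there, which fits 7 mm (two teeth). Now the final stroke, by steps near the contact.

Emit:
jog_arm(
  moves=[-0.013,0,0.026,0,0,0,-1,-0.031,0,0.07,0,0,0,-1,-0.041,0,0.105,0,0,0,-1,-0.047,0,0.14,0,0,0,-1,-0.05,0,0.17,0,0,0,-1,-0.051,0,0.19,0,0,0,-1,-0.051,0,0.2,0,0,0,-1,-0.051,0,0.2,0,0,0,-1],
  newtons=50,
)

```text
time: 17.45
position: [0.5711, 0.0072, -0.0016]
tool_rot: [3.14, 0.024, -0.004]
ft_force: [-7.0, -0.1, 9.4]
grip_width: 0.224
grip_force: 50.1
```

Emit:
jog_arm(
  moves=[0,0,0.004,0,0,0,-1,0,0,0.008,0,0,0,-1,0,0,0.008,0,0,0,-1,0,0,0.008,0,0,0,-1,0,0,0.008,0,0,0,-1,0,0,0.008,0,0,0,-1,0,0,0.008,0,0,0,-1,0,0,0.008,0,0,0,-1],
)

```text
time: 18.45
position: [0.5713, 0.0073, -0.0037]
tool_rot: [3.14, 0.024, -0.004]
ft_force: [-7.8, -0.0, 9.3]
grip_width: 0.225
grip_force: 50.1
```

Emit:
jog_arm(
  moves=[-0.004,0,0.004,0,0,0,-1,-0.006,0,0.008,0,0,0,-1,-0.006,0,0.012,0,0,0,-1,-0.006,0,0.012,0,0,0,-1,-0.006,0,0.012,0,0,0,-1,-0.006,0,0.012,0,0,0,-1,-0.006,0,0.012,0,0,0,-1,-0.006,0,0.012,0,0,0,-1],
)

```text
time: 19.45
position: [0.5715, 0.0073, -0.0067]
tool_rot: [3.141, 0.024, 0.002]
ft_force: [-1.3, 0.8, 6.7]
grip_width: 0.224
grip_force: 50.2
```

Run:
```python
from h import *
s,im=grab('scene','s15');print(s['position'],s['ft_force'],s['torque'])
for n in('s14','s15'):
    b=cv2.imread(f'pics/{n}.png',0); print(n,b[190:216,268:274].mean(1).round().astype(int).tolist())
```

```text
[ 0.57148083  0.00734426 -0.00670585] [-1.29555649  0.81802346  6.70665587] [0.00155515 0.33747288 0.03938054]
s14 [191, 193, 168, 125, 89, 73, 68, 67, 69, 74, 77, 86, 104, 131, 143, 134, 127, 138, 146, 129, 102, 82, 72, 65, 57, 55]
s15 [192, 194, 169, 126, 89, 74, 71, 72, 77, 84, 95, 119, 134, 129, 126, 150, 182, 192, 175, 140, 104, 83, 72, 64, 56, 56]
```

Emit:
jog_arm(
  moves=[0,0,0.005,0,0,0,-1,0,0,0.01,0,0,0,-1,0,0,0.015,0,0,0,-1,0,0,0.015,0,0,0,-1,0,0,0.015,0,0,0,-1,0,0,0.015,0,0,0,-1,0,0,0.015,0,0,0,-1,0,0,0.015,0,0,0,-1],
)

```text
time: 20.5
position: [0.5715, 0.0074, -0.0108]
tool_rot: [3.14, 0.024, 0.002]
ft_force: [-4.3, 0.5, 10.2]
grip_width: 0.224
grip_force: 50.1
```

Emit:
jog_arm(
  moves=[0,0,0.005,0,0,0,-1,0,0,0.01,0,0,0,-1,0,0,0.015,0,0,0,-1,0,0,0.02,0,0,0,-1,0,0,0.02,0,0,0,-1,0,0,0.02,0,0,0,-1,0,0,0.02,0,0,0,-1,0,0,0.02,0,0,0,-1],
)

```text
time: 21.5
position: [0.5718, 0.0074, -0.0162]
tool_rot: [3.14, 0.024, 0.003]
ft_force: [-5.7, -1.2, 14.3]
grip_width: 0.22
grip_force: 50.0
```

Run:
```python
from h import *
s,im=grab('scene','s16');print(s['position'],s['ft_force'],s['torque'])
for n in('s12','s13','s14','s15','s16'):
    b=cv2.imread(f'pics/{n}.png',0); print(n,b[190:212,268:274].mean(1).round().astype(int).tolist())
```

```text
[ 0.57184726  0.00735877 -0.01620302] [-5.67678381 -1.17299632 14.33185361] [-0.08481808  0.98976344  0.02833101]
s12 [190, 192, 169, 124, 89, 75, 70, 71, 70, 69, 71, 73, 80, 91, 114, 136, 141, 131, 116, 106, 93, 80]
s13 [192, 194, 169, 125, 89, 73, 68, 70, 73, 79, 86, 104, 126, 136, 129, 126, 143, 163, 162, 136, 102, 81]
s14 [191, 193, 168, 125, 89, 73, 68, 67, 69, 74, 77, 86, 104, 131, 143, 134, 127, 138, 146, 129, 102, 82]
s15 [192, 194, 169, 126, 89, 74, 71, 72, 77, 84, 95, 119, 134, 129, 126, 150, 182, 192, 175, 140, 104, 83]
s16 [192, 194, 170, 126, 89, 76, 70, 73, 77, 83, 96, 120, 136, 130, 126, 150, 182, 191, 176, 139, 104, 82]
```

Run:
```python
from h import *
s,iw=grab('wrist','w16');t=s['position'];print(t,s['ft_force'])
for q in(.5,.55,.6,.65,.7):
    th=.5236-q;d=[np.cos(th),np.sin(th)]
    p=proj(iw,[[.6885-r*d[0],.0085,.052+r*d[1]+k] for r,k in((.07,.0105),(.115,0))],s).round(1)
    print(q,p.tolist(),'grip z above TCP',round(.052+.115*d[1]-t[2],4))
g=cv2.cvtColor(iw['pixels'],cv2.COLOR_RGB2GRAY);print([(r,int(g[r,308:324].mean())) for r in range(60,210,5)])
print(g[170,290:345:2].tolist())
```

```text
[ 0.57187687  0.00734791 -0.0161898 ] [-5.98963912  0.199094   14.11241528]
0.5 [[317.5, 195.9], [315.9, 288.9]] grip z above TCP 0.0709
0.55 [[317.5, 193.1], [315.9, 281.8]] grip z above TCP 0.0652
0.6 [[317.5, 190.0], [316.0, 274.7]] grip z above TCP 0.0594
0.65 [[317.5, 186.6], [316.0, 267.4]] grip z above TCP 0.0537
0.7 [[317.5, 183.0], [316.1, 260.2]] grip z above TCP 0.048
[(60, 113), (65, 125), (70, 133), (75, 133), (80, 133), (85, 133), (90, 132), (95, 132), (100, 132), (105, 132), (110, 132), (115, 132), (120, 131), (125, 132), (130, 131), (135, 131), (140, 131), (145, 131), (150, 131), (155, 131), (160, 130), (165, 130), (170, 130), (175, 130), (180, 130), (185, 130), (190, 57), (195, 47), (200, 47), (205, 47)]
[110, 111, 111, 111, 112, 110, 101, 108, 116, 119, 124, 128, 131, 135, 137, 135, 133, 131, 126, 122, 114, 108, 136, 141, 142, 142, 140, 141]
```

The grip's front edge, at row 188, puts the handle at about 0.55–0.6 rad, and the bed stays up in both pictures. The pads have slid down the grip a little, which puts it deeper and safer in the fingers. I'll grip harder and press more.

Emit:
jog_arm(
  moves=[0,0,0,0,0,0,-1,-0.005,0,0.004,0,0,0,-1,-0.005,0,0.008,0,0,0,-1,-0.005,0,0.012,0,0,0,-1,-0.005,0,0.015,0,0,0,-1,-0.005,0,0.015,0,0,0,-1,-0.005,0,0.015,0,0,0,-1,-0.005,0,0.015,0,0,0,-1],
  newtons=60,
)

```text
time: 22.6
position: [0.5723, 0.0074, -0.0195]
tool_rot: [3.14, 0.024, 0.009]
ft_force: [-4.4, 0.3, 16.7]
grip_width: 0.216
grip_force: 60.0
```

Run:
```python
from h import *
s,iw=grab('wrist','w17');print(s['position'],s['ft_force'],s['torque'],s['grip_force'])
for n in('w10','w11','w16','w17'):
    g=cv2.imread(f'pics/{n}.png',0)[:,308:324].mean(1);r=np.where(g[100:230]<90)[0];print(n,r[0]+100 if len(r) else None)
# q=0 check: front edge prediction with w10 pose
s10={'position':np.array([.5885,.0074,.058]),'tool_rot':np.array([3.141,.024,0])};s11={'position':np.array([.5756,.0072,-.0208]),'tool_rot':s10['tool_rot']}
for S,q in((s10,0),(s11,.7)):
    th=.5236-q;print(q,proj(iw,[[.6885-.07*np.cos(th)-k*np.sin(th)*-1*-1,.0085,.052+.07*np.sin(th)+k*np.cos(th)] for k in(0,.0105)],S))
```

```text
[ 0.57229409  0.00736158 -0.01950799] [-4.38248294  0.27964396 16.666217  ] [-0.02605661  0.66174853  0.01488631] 59.96053174138069
w10 171
w11 189
w16 189
w17 191
0 [[317.2238334  179.78717333]
 [317.05451057 194.82979018]]
0.7 [[316.85616182 188.23827039]
 [316.87804297 191.06283649]]
```

Emit:
jog_arm(
  moves=[0,0,0.003,0,0,0,-1,0,0,0.006,0,0,0,-1,0,0,0.009,0,0,0,-1,0,0,0.012,0,0,0,-1,0,0,0.012,0,0,0,-1,0,0,0.012,0,0,0,-1,0,0,0.012,0,0,0,-1,0,0,0.012,0,0,0,-1],
)

```text
time: 23.65
position: [0.5728, 0.0074, -0.0227]
tool_rot: [3.14, 0.024, 0.01]
ft_force: [-4.9, -0.5, 18.3]
grip_width: 0.212
grip_force: 60.0
```

Emit:
jog_arm(
  moves=[0,0,0,0,0,0,-1,0,0,0,0,0,0,-1,0,0,0,0,0,0,-1,0,0,0,0,0,0,-1,0,0,0,0,0,0,-1,0,0,0,0,0,0,-1,0,0,0,0,0,0,-1,0,0,0,0,0,0,-1],
)

```text
time: 24.65
position: [0.5728, 0.0074, -0.0227]
tool_rot: [3.14, 0.024, 0.01]
ft_force: [-3.9, -0.6, 18.7]
grip_width: 0.212
grip_force: 60.0
```

Run:
```python
from h import *
s,im=grab('scene','s18');print(s['position'],s['ft_force'],s['torque'])
for n in('s15','s16','s18'):
    b=cv2.imread(f'pics/{n}.png',0); print(n,b[190:212,268:274].mean(1).round().astype(int).tolist())
# lowest dark finger pixels near gripper; base plate/foot unchanged?
p=proj(im,[[s['position'][0],.02,z] for z in(0,.01,.02)]);print(p)
# brayer & sanding block
a=cv2.imread('pics/scene0.png').astype(int);b=cv2.imread('pics/s18.png').astype(int)
print(abs(a-b)[285:340,210:292].max(),abs(a-b)[178:196,374:398].max())
```

```text
[ 0.57281256  0.0073765  -0.02269162] [-3.91553504 -0.64689418 18.69649275] [0.05345055 0.66872858 0.08554931]
s15 [192, 194, 169, 126, 89, 74, 71, 72, 77, 84, 95, 119, 134, 129, 126, 150, 182, 192, 175, 140, 104, 83]
s16 [192, 194, 170, 126, 89, 76, 70, 73, 77, 83, 96, 120, 136, 130, 126, 150, 182, 191, 176, 139, 104, 82]
s18 [192, 194, 170, 125, 88, 74, 71, 72, 78, 83, 96, 119, 135, 129, 127, 152, 185, 192, 175, 140, 104, 82]
[[308.87387889 243.02370671]
 [308.75383888 240.62988423]
 [308.63286591 238.21637992]]
24 226
```

Run:
```python
from h import *
grab('top','t18')
for n in('top1','t18'):
    b=cv2.imread(f'pics/{n}.png').astype(int)[155:200,415:465];m=(b[:,:,2]-b[:,:,0]>75)&(b[:,:,2]>120)
    ys,xs=np.nonzero(m);print(n,m.sum(),xs.mean().round(2),ys.mean().round(2))
a,b=[cv2.imread(f'pics/{n}.png').astype(int)[225:262,150:222] for n in('top1','t18')];print(abs(a-b).max(),ctrl.get_state()['ft_force'],ctrl.get_state()['time'])
```

```text
top1 142 25.38 18.9
t18 172 25.47 19.69
12 [-4.04647661 -1.21747539 18.66313057] 24.75
```

```bash
python3 -c "
from bench import ctrl
print(ctrl.close_job())"
```

```text
the job is handed in; nothing more can be done
None
```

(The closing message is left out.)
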